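# Fit the matching hold-down plate on the board-test jig

### The job

Of the three blue hold-down plates, find the one whose two holes match the guide pins of the board-test jig. Set it down over both pins so that it lies flat and square on the jig's rails, its long side along the jig's, and let go; either way round will do. The other two plates belong on the bench at the end.

Things in the scene. Friction and masses are not known exactly. Their poses are not given: they have to be found in the camera images.
- plate_a_grip (a point): Blue plate 144 x 96 x 8 mm, flat, with an upright black grip bar at its centre, 36 mm long (plate x), 16 mm thick (y), top 52 mm above the underside. The point is on the bar, 34 mm above the underside; x along the long side, z up. 0.15 to 0.31 kg. Two 24 mm through holes at (x, y) = (50, 28) and (-50, -28) mm: a wide diagonal.
- plate_b_grip (a point): Blue plate 144 x 96 x 8 mm, flat, with an upright black grip bar at its centre, 36 mm long (plate x), 16 mm thick (y), top 52 mm above the underside. The point is on the bar, 34 mm above the underside; x along the long side, z up. 0.15 to 0.31 kg. Two 24 mm through holes at (x, y) = (36, -28) and (-36, 28) mm: a shorter diagonal that runs the other way.
- plate_c_grip (a point): Blue plate 144 x 96 x 8 mm, flat, with an upright black grip bar at its centre, 36 mm long (plate x), 16 mm thick (y), top 52 mm above the underside. The point is on the bar, 34 mm above the underside; x along the long side, z up. 0.15 to 0.31 kg. Two 24 mm through holes at (x, y) = (40, 0) and (-40, 0) mm: both on the long centre line.
- jig_seat (a point): Fixed jig 164 x 116 mm: aluminium base, dark rails across its ends, green board between. The point is its centre, level with the rail tops, 32 mm above its underside, where the seated plate's underside lies; x along the long side, z up. Yellow pins, 8 mm thick, 26 mm tall, last 10 mm tapered, stand on the rails at (x, y) = (50, 28) and (-50, -28) mm. Nothing else rises above the rails.
Mind the look-alikes: they are no part of the job. Leave any pink look-alike of the part that bears plate_c_grip alone.

How it is judged:
At the end, for the whole second after the job is handed in: The matching plate lies over both pins: centred within 15 mm, grip point 30 to 38 mm above the rails (34 when flat), tilted under 4 degrees, turned under 15 degrees from the jig, either way round; the other two plates' grip points are less than 50 mm above the bench top (horizontal distance between plate_a_grip and jig_seat below 0.015 m and z of plate_a_grip in the frame of jig_seat between 0.03 and 0.038 m and angle between plate_a_grip's own z axis and vertical below 0.07 rad and angle between the x axis of plate_a_grip and the x axis of jig_seat, either way round below 0.26 rad and height (world z) of each of plate_b_grip, plate_c_grip below 0.05 m); the robot touches nothing.
It also fails if it takes over 38 s, if anything falls off the work surface, if the arm or the gripper's body presses on something with over 40 N, if the wrist force passes 120 N, or if a joint passes its speed limit or range.

### The arm

A 6-joint arm with a two-finger parallel gripper is mounted at the origin on the work surface. World frame = base frame: x ahead of the robot, y to its left, z up, the work surface at z = 0. Lengths are in m, angles in rad, forces in N, time in s.
With the tool pointing down it reaches from about 0.3 to 0.875 m from the base axis. Payload 6.4 kg.
Tool frame: the origin (TCP) lies at the very end of the fingers, on their centre line; the grasp point (between the pads) lies 19 mm behind it; z points along the fingers, y is the direction in which the jaws open and shut (so a half turn about z gives the same grasp; the last joint's range is limited). The gripper opens to 85 mm and grips with 20 to 120 N. Pads are 22 mm wide; open, the fingers measure 114 mm over their backs; the gripper's body (76 mm by 85 mm) begins 54 mm behind the grasp point. The pads swing forward as they close: fully open they stand 13 mm farther back than shut.
Start: joints at [0.969, 0.181, 1.607, -0, 1.354, -0.206], TCP at [0.222, 0.531, 0.231] pointing down, gripper open.
Joint ranges: [-2.99, 2.99], [-0.89, 2.07], [0.3, 2.58], [-1.14, 4.28], [0, 2.63], [-3.12, 3.12]. Speed limits (rad/s): [2.57, 2.57, 3.01, 3.14, 3.14, 3.14].

### API

Orientations are given as a rotation vector (axis times angle).
In Python, from rig import movep, movel, move_joints, gripper_to, sleep, solve_ik, get_state, snapshot, get_calibration, MotionError, job_done gives the robot as it stands. Calls block until the motion is done:
- movep(position, orientation): joint-space move of the TCP to a pose.
- movel(position, ori=None, rate=0.15, until_force=None): straight line of the TCP; ori=None keeps the orientation; rate is the mean speed in m/s. With until_force (N) it stops when the force on the tool has changed by that much, and returns True; else False.
- move_joints(angles): joint-space move.
- gripper_to(opening): finger opening in m; the grip force is fixed at half the most; returns when the fingers have stopped.
- sleep(seconds).
- solve_ik(position, orientation): joint angles nearest the present ones, or None.
- get_state(): the state.
- snapshot(name): name is "side" or "top"; returns the picture (384x512x3 uint8, blue, green, red); there is no depth.
- get_calibration(name): a dict with "K" (3x3 intrinsics, pixels), "R" (3x3) and "t" (3): a world point X has camera coordinates R X + t. Camera axes: x right, y down, z forward; pixel columns grow to the right and rows downward; lengths in m; the calibration is good to about 2 mm. A picture is of the moment at which its call begins. get_calibration takes no time and is no camera call.
A pose or a line that the arm cannot do raises MotionError and nothing moves.
- job_done(): hands the job in, once; it reports no verdict.
The state is a dict: "clock": time; "joint_pos": joint angles; "joint_vel": joint speeds; "joint_torque": joint torques, N m; "ee_pos": TCP position; "tool_rot": TCP orientation; "wrist_force": force on the tool from outside, world axes, zero at the start; "moment": the same for the moment, N m; "width": finger opening in m.
Only numpy, scipy, OpenCV 4.12 (cv2) and the standard library are available. Lean on these libraries where they do the work, as an engineer would, in place of code of your own. Each camera call takes 0.05 s, during which the arm holds its last target. There are 200 camera calls.

## Working session

There is one attempt and no reset: what is moved stays moved. The work goes in short steps, each a Python script; the robot and the scene stay as the last script left them, time stands still between calls to the robot, and variables do not carry over. Pictures are saved under pics/ and viewed, about 8 in all and at most 12, crops included, and the job is handed in when it is done.

```bash
mkdir -p pics
python3 - <<'E'
from rig import *
import cv2
for n in("top","side"):
    cv2.imwrite(f"pics/{n}0.png",snapshot(n)); c=get_calibration(n); print(n,c["K"],c["R"],c["t"],-c["R"].T@c["t"])
s=get_state();print(s["clock"],s["tool_rot"])
E
```

```text
top [[359.38548693   0.         255.09299308]
 [  0.         359.38548693 188.81601106]
 [  0.           0.           1.        ]] [[-0.04181654 -0.99911435 -0.00467893]
 [-0.97661608  0.04186246 -0.2108757 ]
 [ 0.21088481 -0.00424858 -0.97750169]] [0.04030386 0.44760803 0.86771508] [0.25583863 0.02521675 0.94277119]
side [[392.76223433   0.         259.33088232]
 [  0.         392.76223433 190.54652043]
 [  0.           0.           1.        ]] [[ 0.93856855 -0.34445002 -0.02105377]
 [-0.19483633 -0.47856524 -0.85616244]
 [ 0.28482956  0.80766918 -0.51627766]] [-0.38077714  0.149986    0.82009922] [ 0.15301967 -0.72174947  0.54379449]
0.1 [-6.17569438e-01 -3.07962156e+00  2.34104562e-03]
```

View pics/top0.png

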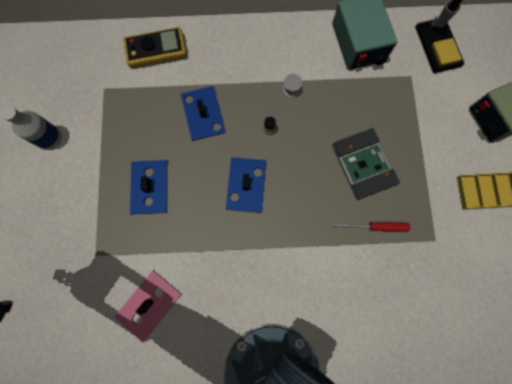

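View pics/side0.png

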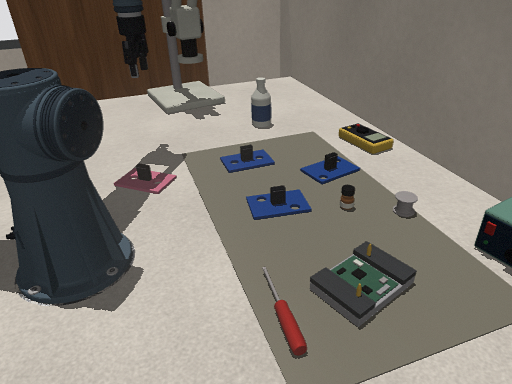

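The three blue plates sit at about (203,112), (149,187) and (247,185) in the top view, and the jig is at (366,163). The pink look-alike is at (149,305). Next I'll measure the plates, their holes, the jig rails and the pins.

```bash
cat > h.py <<'E'
import numpy as np, cv2
from rig import *
def ray(n,uv,z):
    c=get_calibration(n);uv=np.atleast_2d(np.float64(uv))
    d=np.c_[uv,np.ones(len(uv))]@np.linalg.inv(c["K"]).T@c["R"]; o=-c["R"].T@c["t"]
    return o+d*((z-o[2])/d[:,2])[:,None]
def blobs(m,amin=4):
    n,l,s,c=cv2.connectedComponentsWithStats(m.astype(np.uint8))
    return [(c[i],s[i],l==i) for i in range(1,n) if s[i,4]>=amin]
def rect(n,mask,z):
    cs,_=cv2.findContours(mask.astype(np.uint8),cv2.RETR_EXTERNAL,cv2.CHAIN_APPROX_NONE)
    p=ray(n,np.vstack(cs)[:,0],z)[:,:2]
    b=cv2.boxPoints(cv2.minAreaRect(cv2.convexHull(np.float32(p*1000))))/1000
    e=b[1]-b[0],b[2]-b[1]; L=max(e,key=np.linalg.norm)
    return b.mean(0),np.arctan2(L[1],L[0])%np.pi,sorted(map(np.linalg.norm,e))
E
python3 - <<'E'
from h import *
im=cv2.imread("pics/top0.png"); h=cv2.cvtColor(im,cv2.COLOR_BGR2HSV)
blue=(h[...,0]>105)&(h[...,0]<125)&(h[...,1]>150)&(h[...,2]>70)
for c,s,m in blobs(blue,400):
    p,a,sz=rect("top",m,.008); print("plate",c.round(),p.round(4),np.degrees(a).round(1),np.round(sz,3))
    hull=np.zeros(m.shape,np.uint8); k,_=cv2.findContours(m.astype(np.uint8),0,2); cv2.fillConvexPoly(hull,cv2.convexHull(np.vstack(k)),1)
    hull=cv2.erode(hull,np.ones((3,3)))
    for hc,hs,hm in blobs((hull>0)&~m,8):
        q=ray("top",hc,.004)[0,:2]-p; R=np.array([[np.cos(a),np.sin(a)],[-np.sin(a),np.cos(a)]])
        print("  hole",hc.round(1),hs[4],(R@q*1000).round(),"val",im[hm].mean(0).round())
for n in("top","side"):
    I=cv2.imread(f"pics/{n}0.png"); H=cv2.cvtColor(I,cv2.COLOR_BGR2HSV)
    for c,s,m in blobs((H[...,0]>18)&(H[...,0]<32)&(H[...,1]>110)&(H[...,2]>70),2): print(n,"yellow",c.round(1),s[4])
x=cv2.resize(im[80:225,120:260],None,fx=4,fy=4,interpolation=2)
j=cv2.resize(im[115:210,320:410],None,fx=2.4,fy=2.4*580/228,interpolation=2)[:580]
cv2.imwrite("pics/z1.png",cv2.hconcat([x,cv2.resize(j,(230,580))]))
dark=(h[...,2]<75); dark[:, :325]=0; dark[:,405:]=0; dark[:120]=0; dark[205:]=0
for c,s,m in blobs(dark,100): print("rail",c,s[4],rect("top",m,.032))
E
```

```text
plate [202. 113.] [0.6815 0.1588] 12.3 [0.092 0.142]
  hole [188.8  98.9] 65 [52. 28.] val [79. 72. 69.]
  hole [201.9 109.1] 144 [12. -1.] val [31. 18. 11.]
  hole [216.4 126.5] 70 [-49. -28.] val [81. 74. 71.]
plate [246. 185.] [0.4715 0.0454] 172.7 [0.091 0.14 ]
  hole [257.5 172.1] 80 [-37.  28.] val [86. 79. 76.]
  hole [246.2 182.2] 136 [-6.  0.] val [33. 21. 15.]
  hole [234.1 196.6] 85 [ 36. -28.] val [88. 82. 79.]
plate [148. 187.] [0.4763 0.3056] 179.4 [0.092 0.141]
  hole [147.3 180.8] 269 [-16.  -4.] val [43. 34. 30.]
  hole [148.3 201.4] 81 [40.  0.] val [86. 80. 76.]
top yellow [171.  29.] 3
top yellow [157.2  52.6] 419
top yellow [159.  31.] 3
top yellow [149.5  33. ] 2
top yellow [154.5  32. ] 4
top yellow [138.5  35. ] 4
top yellow [144.  34.] 3
top yellow [128.  37.] 3
top yellow [133.5  36. ] 4
top yellow [446.8  50.9] 520
top yellow [133.1  52.9] 22
top yellow [350.2 146. ] 6
top yellow [386.8 173.4] 5
top yellow [486.4 190.4] 1554
top yellow [458. 180.] 3
top yellow [459.  186.5] 2
top yellow [460.  191.5] 2
top yellow [461.  197.5] 2
side yellow [348.8 127. ] 9
side yellow [365.  141.9] 545
side yellow [368.9 249.8] 44
side yellow [358.5 290.2] 52
rail [364.75892482 164.19151617] 2381 (array([ 0.5097047 , -0.26970753], dtype=float32), np.float32(0.32860512), [np.float32(0.12669013), np.float32(0.1682755)])
```

View pics/z1.png

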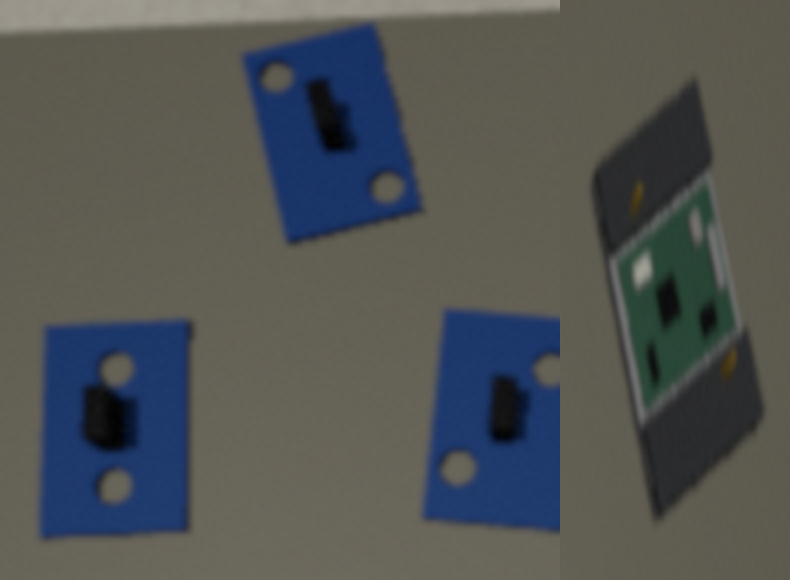

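Plate A, the one with the wide diagonal, is the top one at (0.68, 0.159), turned 12.3°. Its hole positions match within 2 mm. Next I'll triangulate the pins, then grasp the plate and lift it.

```bash
cat >> h.py <<'E'
from scipy.spatial.transform import Rotation as Ro
def down(a):
    y=np.array([-np.sin(a),np.cos(a),0]);z=np.array([0,0,-1.])
    return Ro.from_matrix(np.c_[np.cross(y,z),y,z]).as_rotvec()
def best(p,a):
    q0=np.array(get_state()["joint_pos"]);o=[]
    for k in(0,np.pi):
        q=solve_ik(p,down(a+k))
        if q is not None:o.append((abs(np.array(q)-q0).max(),a+k))
    return min(o)[1]
def tri(u,v):
    M=[get_calibration(n)["K"]@np.c_[get_calibration(n)["R"],get_calibration(n)["t"]] for n in("top","side")]
    X=cv2.triangulatePoints(M[0],M[1],np.float64(u).reshape(2,1),np.float64(v).reshape(2,1))[:,0];return X[:3]/X[3]
E
python3 - <<'E'
from h import *
P=tri((350.2,146.),(368.9,249.8));Q=tri((386.8,173.4),(358.5,290.2));d=P-Q
print(P,Q,np.linalg.norm(d[:2]),"mid",(P+Q)/2,"jig yaw",np.degrees(np.arctan2(d[1],d[0])-np.arctan2(28,50)))
p=np.array([.6815,.1588,0]);a=best(p+[0,0,.12],np.radians(12.3));print(a)
movep(p+[0,0,.12],down(a));gripper_to(.05)
print(movel(p+[0,0,.017],rate=.12,until_force=15),get_state()["ee_pos"]);gripper_to(0)
print(get_state()["width"]);movel(p+[0,0,.16]);s=get_state();print(s["clock"],s["width"],s["wrist_force"],s["ee_pos"])
for n in("top","side"):cv2.imwrite(f"pics/{n}1.png",snapshot(n))
cv2.imwrite("pics/z2.png",cv2.hconcat([cv2.resize(cv2.imread("pics/top1.png")[40:240,120:420],(400,267)),cv2.resize(cv2.imread("pics/side1.png")[60:260,150:450],(400,267))]))
E
```

```text
[ 0.55144487 -0.23164795  0.04476058] [ 0.47321638 -0.31798762  0.04608684] 0.11650851862046545 mid [ 0.51233063 -0.27481778  0.04542371] jig yaw 18.572863555895438
0.21467549799530256
False [0.68237629 0.15884585 0.01806634]
0.015028977529502047
5.2083 0.01534881341498434 [-2.47631070e-01  2.01156294e-04 -3.00396329e+00] [0.68053035 0.15875469 0.15836368]
```

View pics/z2.png

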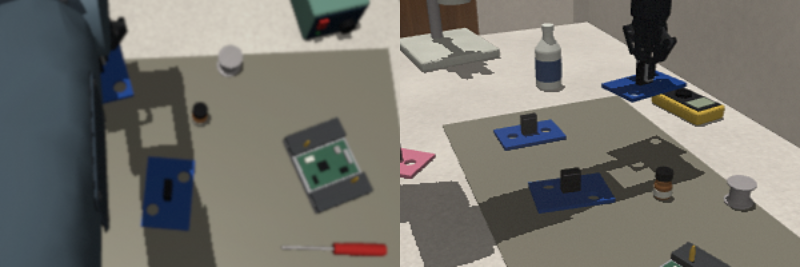

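Plate A is held level at width 15 mm, and the 0.3 kg load is plausible. The pins check out at 116.5 mm apart (114.6 expected) and about 45 mm high, and the jig yaw of 18.6° agrees with the rail outline (18.8°). Next I'll carry the plate over the jig and check its alignment.

Run:
```python
from h import *
j=np.array([.5120,-.2748,0]);a=best(j+[0,0,.16],np.radians(18.6));print(a)
movep(j+[0,0,.16],down(a));movel(j+[0,0,.095]);sleep(.3)
s=get_state();print(s["clock"],s["ee_pos"],s["width"])
ims={n:snapshot(n) for n in("top","side")}
for n,im in ims.items():
    cv2.imwrite(f"pics/{n}2.png",im);h=cv2.cvtColor(im,cv2.COLOR_BGR2HSV)
    b=(h[...,0]>100)&(h[...,0]<128)&(h[...,1]>130)&(h[...,2]>40)
    for c,t,m in blobs(b,300):
        if c[0]>300: print(n,c,t,rect(n,m,.095-.017+.008))
cv2.imwrite("pics/z3.png",cv2.hconcat([cv2.resize(ims["top"][90:240,280:480],(400,300)),cv2.resize(ims["side"][180:330,260:460],(400,300))]))
```

```text
0.3246312408709453
7.8917 [ 0.51254718 -0.27522584  0.09604255] 0.015457338605732939
side [365.66583437 258.59841864] [ 320  233   95   56 2403] (array([ 0.50925124, -0.2781403 ], dtype=float32), np.float32(0.33070278), [np.float32(0.09983897), np.float32(0.15053508)])
```

View pics/z3.png

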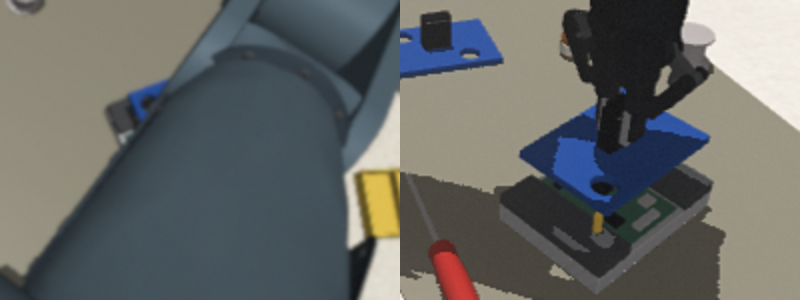

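The hole lines up over the near pin, and the plate measures (0.509, −0.278) at 18.9°. Its visible front edge biases that by about 3 mm towards the camera, so it agrees with the jig. Next I'll lower it until it touches, check the height and release.

Run:
```python
from h import *
s=get_state();j=np.array([.5120,-.2748,0])
hit=movel(j+[0,0,.046],rate=.05,until_force=6);s=get_state();print(hit,s["clock"],s["ee_pos"],s["wrist_force"])
if s["ee_pos"][2]<.054:
    gripper_to(.045);p=np.array(get_state()["ee_pos"]);movel(p+[0,0,.13])
    move_joints([.9]+list(get_state()["joint_pos"])[1:])
    s=get_state();print(s["clock"],s["width"])
ims={n:snapshot(n) for n in("top","side")}
for n,im in ims.items():
    cv2.imwrite(f"pics/{n}3.png",im);h=cv2.cvtColor(im,cv2.COLOR_BGR2HSV)
    b=(h[...,0]>100)&(h[...,0]<128)&(h[...,1]>130)&(h[...,2]>40)
    for c,t,m in blobs(b,300):
        if c[0]>300: print(n,c,rect(n,m,.040))
cv2.imwrite("pics/z4.png",cv2.hconcat([cv2.resize(ims["top"][90:240,280:480],(400,300)),cv2.resize(ims["side"][180:330,260:460],(400,300))]))
```

```text
True 8.825 [ 0.5114436  -0.27437605  0.04994849] [-0.43622795  1.67354655  3.86541261]
13.15 0.0450301722934507
top [366.72231687 162.15332198] (array([ 0.51148856, -0.27341413], dtype=float32), np.float32(0.32931143), [np.float32(0.09890118), np.float32(0.14612956)])
side [362.96319256 275.22626889] (array([ 0.50920784, -0.27582023], dtype=float32), np.float32(0.3263007), [np.float32(0.10049565), np.float32(0.15036638)])
```

View pics/z4.png

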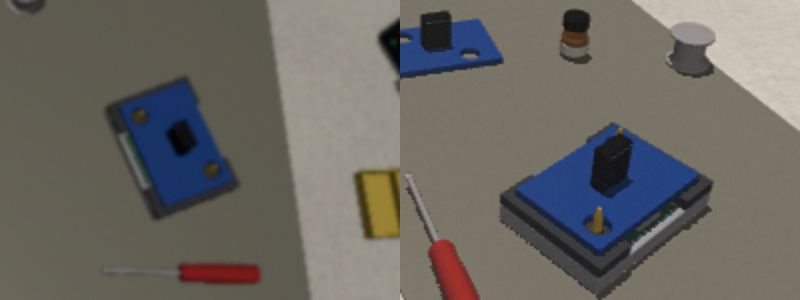

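Both pins stand up through the holes. The plate lies flat on the rails with even margins, and the arm is clear.

Run:
```python
from rig import *
print(get_state()["wrist_force"]);job_done()
```

```text
[ 0.22090812  0.33162053 -0.58777656]
the job is handed in; nothing more can be done
```

I placed plate A, the one with the wide-diagonal holes, over both jig pins, released it and handed the job in. The last clock reading, just before the final pictures, was 13.2 s of the 38 s allowed.

**Position:** the final top view puts the plate's centre at (0.5115, −0.2734). The jig centre from the pins is (0.512, −0.275), so it is off by about 1.5 mm. The plate is turned 18.9° against the jig's 18.6°.

**Height:** the plate touched down with the TCP at 0.050 m, which is what a plate flat on the rails should give. The pictures show both pins standing through the holes.

**Other objects:** I never touched the other two plates or the pink look-alike, and the wrist force was near zero at hand-in.

**Disagreement:** the side view puts the centre about 3 mm from the jig centre, at (0.509, −0.276). That outline includes the plate's front edges, which pull the estimate towards the camera, and it is still well inside the 15 mm limit. No checks failed.

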